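# Dry a wet reel at the boathouse blower

## Task

Take the reel carrier by its wooden grip and hook it over the horizontal rail on the half of the rail away from the blower, then slide it along the rail until it hangs centred in front of the blower's nozzle, and let go of it. Then press the blower's dead-man plunger half-way down (10 mm of its 20 mm travel) with the fingertips and keep holding it there: the job finishes while you hold it, with the carrier still hanging at the nozzle. Leave the jar, lure case, bucket lid and bobber as they are.

Things in the scene. Friction and masses are not known exactly. Their poses are not given: they have to be found in the camera images.
- carrier: Loose aluminium reel carrier, 0.28-0.46 kg, standing upright. Origin: centre of its underside; z up, x towards the open side of its hook, y along the rail once it hangs. Tray 70 mm (x) by 80 mm (y), 22 mm high, holding a small reel (top 52 mm above the underside). A flat stem, 30 mm wide (y), 4 mm thick, rises at x = -16 mm to the hook; a wooden grip stands on the hook.
- carrier_grip (a point): Centre of the wooden grip of the carrier, 167 mm above its underside. The grip is a block 30 mm (carrier x) by 14 mm (carrier y) from 136 to 186 mm above the underside; pinch it across its 14 mm from above.
- carrier_hook (a point): Inner peak of the hook, an upside-down V, 135 mm above the carrier's underside, x = 0. A lip at x = +14 to +18 mm ends 104 mm above the underside; throat between stem and lip 28 mm. Hook on: with the lip's end above the rail, move along carrier +x so that the rail passes between lip and reel to under the V, then lower. Hanging, this point is about 8 mm above the rail's centre line.
- rail_stand: Fixed steel stand with a horizontal rail. Origin on the shelf under the rail's middle; y along the rail, x across it away from the robot, z up. Rail: round bar, 12 mm diameter, centre line 220 mm up, y = -210 to +210 mm, on 16 mm posts at y = -200 and +200 mm, not higher than the rail. The hook goes on from the robot's side (-x).
- rail_mid (a point): Middle of the rail, on its centre line, with the axes of the rail stand.
- blower: Fixed grey blower, 100 by 90 mm and 178 mm high, standing behind the rail (+x side) by one half of the rail, left or right. Origin: centre of its underside; its axes are parallel to the rail stand's (y along the rail); its nozzle faces -x, to the rail.
- nozzle (a point): Centre of the mouth of the blower's nozzle (30 mm diameter, 125 mm above the shelf), 70 mm behind the rail. The carrier hangs right when its hook is level with this point along the rail.
- control_box: Fixed grey dead-man control box of the blower, 80 by 80 by 55 mm high, standing on the shelf in front of the rail, left or right. Origin: centre of its underside, z up. The black plunger sticks up from its middle.
- plunger_top (a point): Centre of the flat top of the black mushroom plunger (44 mm diameter, cap 9 mm thick), 100 mm above the shelf when released. It moves straight down when pressed, 90 mm above the shelf when half-way.
- plunger (a joint): Travel of the plunger in m: 0 released, 0.020 fully down. Sprung: about 3 N to start it, 6 N half-way, 9 N fully down; springs back up when let go.
- jar: Bystander: glass jar, 60 mm diameter, 100 mm high, behind the rail by the half without the blower. Origin: centre of its underside, z up.
- lure_case: Bystander: two stacked clear lure cases (one piece), 100 by 160 by 62 mm high, to the left on the shelf. Origin: centre of the underside, z up.
- bucket_lid: Bystander: red enamel bucket lid, 200 mm diameter, 36 mm high with its knob, to the right on the shelf. Origin: centre of the underside, z up.
- bobber: Bystander: green plastic bobber, 44 mm diameter, 55 mm high, standing to the left, beyond the lure case. Origin: centre of its underside, z up.
Things that resemble listed ones, but are neither listed nor needed, are in the scene too. Of the things that look like the blower, the largest one is meant. Leave any yellow look-alike of the carrier alone.

How it is judged (in metres and radians):
On the way, in this order (a step that is already met when the one before it is completed fails the run):
1. the carrier is hooked over the rail on the half away from the blower (z of carrier_hook in the frame of rail_mid between 0.002 and 0.017 m and x of carrier_hook in the frame of rail_mid between -0.013 and 0.013 m and angle between carrier's own z axis and vertical below 0.25 rad and (y of carrier_hook in the frame of nozzle above 0.065 m or y of carrier_hook in the frame of nozzle below -0.065 m)), for 0.1 s.
2. still on the rail, it slides towards the nozzle (z of carrier_hook in the frame of rail_mid between 0.002 and 0.017 m and x of carrier_hook in the frame of rail_mid between -0.013 and 0.013 m and angle between carrier's own z axis and vertical below 0.25 rad and (y of carrier_hook in the frame of nozzle between 0.025 and 0.06 m or y of carrier_hook in the frame of nozzle between -0.06 and -0.025 m)).
3. it hangs on the rail centred before the nozzle, let go (z of carrier_hook in the frame of rail_mid between 0.002 and 0.017 m and x of carrier_hook in the frame of rail_mid between -0.013 and 0.013 m and angle between carrier's own z axis and vertical below 0.25 rad and y of carrier_hook in the frame of nozzle between -0.014 and 0.014 m and contact force between carrier and rail_stand above 1 N and contact force between the fingers and carrier below 0.05 N), for 0.3 s.
At the end, for the whole second after the job is handed in: The plunger is held still by the fingertips at 10 mm of travel, give or take 3.5 mm, while the carrier hangs at rest on the rail, upright, untouched by the fingers, within 14 mm of the nozzle's centre along the rail (all of step 3 and linear speed of carrier below 0.03 m/s and value of joint plunger between 0.0065 and 0.0135 m and velocity of joint plunger between -0.01 and 0.01 m/s and contact force between the fingers and control_box above 1.5 N); the arm keeps its last pose, push and grip.
It fails at once if the jar is pushed more than 30 mm or tipped over (distance of jar from where it was at the start of the episode above 0.03 m or angle between jar's own z axis and vertical above 0.5 rad).
It fails at once if the lure case is pushed more than 30 mm or tipped over (distance of lure_case from where it was at the start of the episode above 0.03 m or angle between lure_case's own z axis and vertical above 0.5 rad).
It fails at once if the bucket lid is pushed more than 30 mm or tipped over (distance of bucket_lid from where it was at the start of the episode above 0.03 m or angle between bucket_lid's own z axis and vertical above 0.5 rad).
It fails at once if the bobber is pushed more than 30 mm or tipped over (distance of bobber from where it was at the start of the episode above 0.03 m or angle between bobber's own z axis and vertical above 0.5 rad).
It also fails if it takes over 64 s, if anything falls off the work surface, if the arm or the gripper's body presses on something with over 40 N, if the wrist force passes 120 N, or if a joint passes its speed limit or range.

## Robot

A 6-joint arm with a two-finger parallel gripper is mounted at the origin on the work surface. World frame = base frame: x ahead of the robot, y to its left, z up, the work surface at z = 0. Lengths are in m, angles in degrees, forces in N, time in s.
With the tool pointing down it reaches from about 0.25 to 0.725 m from the base axis. Payload 9.7 kg.
Tool frame: the origin (TCP) lies midway between the tips of the shut fingers; the grasp point (between the pads) lies 19 mm behind it; x points along the fingers, y is the direction in which the jaws open and shut, and the axes are right-handed (so a half turn about x gives the same grasp; the last joint's range is limited). The gripper opens to 85 mm and grips with 20 to 120 N. Pads are 22 mm wide; open, the fingers measure 114 mm over their backs; the gripper's body (76 mm by 85 mm) begins 54 mm behind the grasp point. The pads swing forward as they close: fully open they stand 13 mm farther back than shut.
Start: joints at [-72.536, 4.979, 10.078, 95.1, 0, 90], TCP at [0.165, -0.525, 0.231] pointing down, gripper open.
Joint ranges: [-179.16, 179.16], [-48.56, 103.87], [-65.8, 70.77], [-126.05, 130.52], [-82.76, 87.17], [-180, 180]. Speed limits (degrees/s): [127.2, 127.2, 147.25, 180, 180, 180].

## Interface

Orientations are given as [roll, pitch, yaw] about the fixed x, y, z axes, in that order (R = Rz(yaw) Ry(pitch) Rx(roll)).
In Python, from workcell import bot, cams gives the robot as it stands.
- The arm moves only by the tool apply_moves, never from a script. Its argument "commands" is a list of rows, each a list of 5 numbers: the shift along the tool's x, y, z in m, then the turn about the tool's x in rad, then the opening, from -1 (shut) to 1 (fully open). In form: [[tx, ty, tz, roll, hand], ...]. A call has 1 to 12 rows; each row is the pose to reach, as a shift and turn from the pose measured when the call began, along the tool's axes at that moment; what a row does not reach only later rows make up. A row lasts 1/10 s, in which the tool goes at most 50 mm and 8.59 degrees, less where a joint would pass 70% of its speed; a pose out of reach is approached as far as the arm can. A call with a gripper value outside its range is refused whole. The fingers move at their own pace and stop on an object; "newtons" is the grip in N (left out, the last holds). Time passes only in rows, so rows that repeat a pose let the fingers close. It gives the time, the measured TCP pose, the force and the opening at its end, in the units of the state.
- bot.get_obs(): the state, without advancing time (a new reading comes with each control period).
- cams.camera(name): name is "side" or "top" or "wrist"; returns a dict with "frame" (480x640x3 uint8, blue, green, red), "depth" (480x640 float32, m along the optical axis (not along the pixel's ray), 0 where there is no reading), "camera_matrix" (3x3 intrinsics, pixels), "R" (3x3) and "t" (3): a world point X has camera coordinates R X + t; the wrist camera has in their place "mount" (4x4, takes a point from camera to tool coordinates, whose origin is the TCP and whose axes are the tool frame's). Camera axes: x right, y down, z forward; pixel columns grow to the right and rows downward; lengths in m; the calibration is good to about 2 mm. A picture is of the moment at which its call begins: read the wrist's pose just before it.
- bot.job_done(): hands the job in, once; it reports no verdict.
Trained networks look in the newest picture that a camera, given by its name, has taken for a name from the list of things; names that differ only in an ending like _2 or _b are one class to them, and where a whole thing is asked for, a point or a joint stands for the part that bears it (a point fixed in the world has none). Each returns a list of dicts, best first, with "confidence" (0 to 1); they miss things now and then, are a little off and sometimes report something else, mostly with a low value. They report only what shows in the picture. A call takes as long as a camera call. They do not tell look-alikes from the thing itself.
- cams.spot_in(name, camera): "rect" ([left, top, right, bottom] in pixels, round what is visible of it).
The state is a dict: "time": time; "q": joint angles; "qd": joint speeds; "joint_efforts": joint torques, N m; "ee_pos": TCP position; "tcp_rot": TCP orientation; "wrist_force": force on the tool from outside, world axes, zero at the start; "torque": the same for the moment, N m; "opening": finger opening in m.
Only numpy, scipy, OpenCV 4.12 (cv2) and the standard library are available. Lean on these libraries where they do the work, as an engineer would, in place of code of your own. Each camera call takes 0.05 s, during which the arm holds its last target. There are 200 camera calls.

## Working session

There is one attempt and no reset: what is moved stays moved. The work goes in short steps, Python scripts to look and compute and a tool call to move; the robot and the scene stay as the last step left them, time stands still between calls to the robot, and variables do not carry over. Pictures are saved under pics/ and viewed, about 8 in all and at most 12, crops included, and the job is handed in when it is done.

Besides the shell and the picture viewer there is one more tool, called after "Call:" as a command line: name --pt "numbers of a row" for each row, then --argument value for the rest. apply_moves: Moves the arm, as the interface text tells. Its arguments: {"type":"object","properties":{"commands":{"type":"array"},"newtons":{"type":"number"}},"required":["commands"]}

```bash
ls; mkdir -p pics; cat > h.py <<'E'
import numpy as np, cv2
from scipy.spatial.transform import Rotation as Ro
from workcell import bot, cams
def world(c,u,v,d,obs=None):
    K=np.array(c["camera_matrix"]); p=np.array([(u-K[0,2])/K[0,0]*d,(v-K[1,2])/K[1,1]*d,d]) 
    if "R" in c and c["R"] is not None: return np.array(c["R"]).T@(p-np.array(c["t"]))
    M=np.array(c["mount"]); q=M[:3,:3]@p+M[:3,3]
    return Ro.from_euler('xyz',obs["tcp_rot"],degrees=True).as_matrix()@q+np.array(obs["ee_pos"])
def cloud(c,obs=None):
    d=c["depth"]; v,u=np.indices(d.shape); K=np.array(c["camera_matrix"])
    P=np.stack([(u-K[0,2])/K[0,0]*d,(v-K[1,2])/K[1,1]*d,d],-1)
    if "R" in c and c["R"] is not None: return (P-np.array(c["t"]))@np.array(c["R"])
    M=np.array(c["mount"]); Q=P@M[:3,:3].T+M[:3,3]
    return Q@Ro.from_euler('xyz',obs["tcp_rot"],degrees=True).as_matrix().T+np.array(obs["ee_pos"])
E
python3 - <<'E'
from h import *
o=bot.get_obs(); print(o)
for n in ("top","side"):
    c=cams.camera(n); cv2.imwrite(f"pics/{n}0.png",c["frame"]); np.savez(f"{n}0.npz",**c)
    P=cloud(c)
    for t in ("carrier","carrier_grip","rail_stand","blower","control_box","plunger_top","jar","lure_case","bucket_lid","bobber"):
        for r in cams.spot_in(t,n):
            if r["confidence"]<.2: continue
            l,tp,rt,b=[int(x) for x in r["rect"]]
            u,v=(l+rt)//2,(tp+b)//2
            print(n,t,round(r["confidence"],2),[l,tp,rt,b],P[v,u].round(3))
E
```

```text
pics
{'time': 0.0, 'q': array([-7.25358268e+01,  5.00991525e+00,  1.00316281e+01,  9.51018229e+01,
        1.27496574e-03,  9.00003997e+01]), 'qd': array([ 0.08005844,  0.05303713,  0.02494183, -0.0450672 , -0.05979299,
       -0.08702096]), 'joint_efforts': array([ 4.59454077e-04, -5.20388496e+01,  4.64799213e+01,  1.63811079e-02,
       -1.35124492e-05, -8.96451553e-07]), 'ee_pos': array([ 0.16498668, -0.52439295,  0.23056916]), 'tcp_rot': array([-90.91139552,  89.91987982, 106.5523771 ]), 'wrist_force': array([-0.73113963,  0.35200526,  0.44982231]), 'torque': array([-0.06136425, -0.00860233, -0.03157231]), 'opening': 0.08546545444216003}
top carrier 0.76 [441, 307, 482, 339] [ 0.369 -0.381  0.126]
top carrier 0.66 [383, 281, 418, 307] [ 0.445 -0.228  0.094]
top carrier_grip 0.93 [437, 309, 481, 339] [ 0.366 -0.38   0.113]
top carrier_grip 0.77 [382, 275, 418, 308] [ 0.45  -0.223  0.125]
top rail_stand 0.63 [232, 210, 402, 260] [ 0.629  0.006 -0.   ]
top blower 0.86 [262, 259, 296, 293] [0.483 0.103 0.124]
top blower 0.85 [275, 155, 315, 205] [0.739 0.065 0.177]
top blower 0.64 [3
[... 805 characters left out ...]
81 [205, 201, 269, 286] [0.742 0.119 0.152]
side blower 0.67 [390, 231, 436, 292] [ 0.376 -0.016  0.106]
side blower 0.6 [324, 265, 367, 327] [0.483 0.132 0.11 ]
side blower 0.44 [197, 336, 218, 361] [0.72  0.319 0.039]
side control_box 0.57 [320, 351, 368, 403] [0.428 0.281 0.062]
side plunger_top 0.74 [334, 352, 353, 375] [0.435 0.272 0.099]
side jar 0.83 [268, 181, 296, 224] [ 0.739 -0.097  0.078]
side jar 0.41 [324, 350, 366, 404] [0.426 0.28  0.062]
side lure_case 0.58 [192, 388, 286, 478] [0.567 0.456 0.062]
side bucket_lid 0.98 [345, 124, 413, 169] [ 0.597 -0.473  0.021]
side bobber 0.66 [199, 339, 218, 362] [0.716 0.322 0.038]
side bobber 0.23 [190, 386, 287, 480] [0.569 0.457 0.062]
```

```bash
python3 - <<'E'
import cv2
a=cv2.imread("pics/top0.png");cv2.imwrite("pics/top0c.png",cv2.resize(a[140:360,120:530],None,fx=1.95,fy=1.95,interpolation=cv2.INTER_CUBIC))
a=cv2.imread("pics/side0.png");cv2.imwrite("pics/side0c.png",cv2.resize(a[110:410,170:490],None,fx=2,fy=2,interpolation=cv2.INTER_CUBIC))
E
```

```text
(no output)
```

View pics/top0c.png

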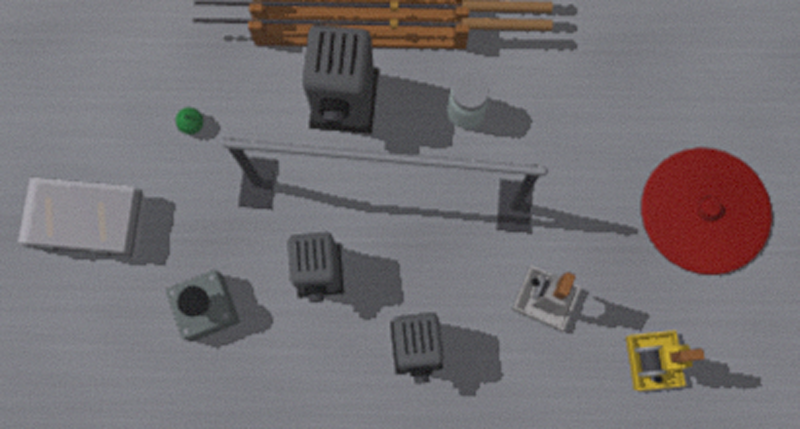

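View pics/side0c.png

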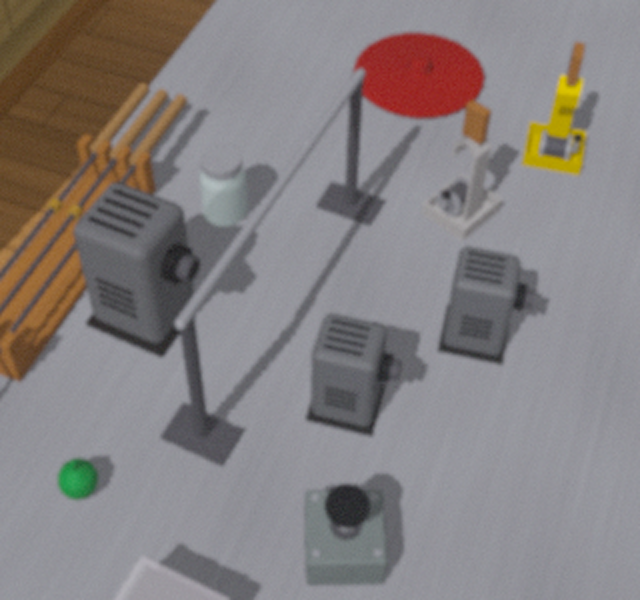

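The top view shows the aluminium carrier at original pixel (402,291) and the yellow look-alike at (461,324). The large blower is behind the left half of the rail at (293,178), and the rail runs from about (237,213) to (398,227). The plunger is at (219,294). Next I'll measure these from the depth clouds.

```bash
python3 - <<'E'
from h import *
A=[];C=[]
for n in("top","side"):
    c=np.load(n+"0.npz"); c=dict(c); P=cloud(c).reshape(-1,3); k=c["depth"].ravel()>0
    A.append(P[k]); C.append(c["frame"].reshape(-1,3)[k])
for n,P,col in zip(("top","side"),A,C):
    m=(P[:,2]>.2)&(P[:,2]<.24)&(P[:,0]>.55)&(P[:,0]<.75)&(abs(P[:,1])<.35)
    Q=P[m]; 
    if len(Q)>5:
        f=np.polyfit(Q[:,1],Q[:,0],1); r=Q[:,0]-np.polyval(f,Q[:,1]); g=abs(r)<.012; Q=Q[g]; f=np.polyfit(Q[:,1],Q[:,0],1)
        print(n,"rail",len(Q),f,"yaw",np.degrees(-np.arctan(f[0])),Q[:,1].min(),Q[:,1].max(),np.median(Q[:,2]),np.std(Q[:,2]))
    m=(P[:,2]>.168)&(P[:,2]<.19)&(P[:,0]>.66)&(P[:,0]<.85)&(P[:,1]>-.02)&(P[:,1]<.2)
    Q=P[m]
    if len(Q)>10: print(n,"blower top",len(Q),cv2.minAreaRect(Q[:,:2].astype(np.float32)*1000),Q[:,:2].mean(0))
    m=(P[:,2]>.094)&(P[:,2]<.106)&(P[:,0]>.35)&(P[:,0]<.52)&(P[:,1]>.2)&(P[:,1]<.34)
    Q=P[m]; print(n,"plunger",len(Q),(Q[:,:2].min(0)+Q[:,:2].max(0))/2,np.ptp(Q[:,:2],axis=0),Q.mean(0))
    box=(P[:,0]>.38)&(P[:,0]<.54)&(P[:,1]>-.32)&(P[:,1]<-.15)
    hsv=cv2.cvtColor(col[None],cv2.COLOR_BGR2HSV)[0]
    for lo,hi,t in((.13,.2,"grip"),(.015,.03,"tray"),(.06,.13,"stem/hook"),(.033,.06,"reel")):
        Q=P[box&(P[:,2]>lo)&(P[:,2]<hi)]
        if len(Q)>3: print(n,t,len(Q),Q.mean(0).round(4),"zmax",Q[:,2].max().round(3),[np.round(x,1) for x in cv2.minAreaRect(Q[:,:2].astype(np.float32)*1000)])
E
```

```text
top rail 808 [0.07161053 0.61451758] yaw -4.095989278489009 -0.2095100407252575 0.21784392050660328 0.2245536365928817 0.003528432819369537
top blower top 1064 ((769.2882080078125, 74.42292785644531), (89.30642700195312, 99.56179809570312), 85.86555480957031) [0.76763858 0.07417023]
top plunger 194 [0.4352561  0.26904505] [0.04122374 0.04128112] [0.43478802 0.26985288 0.10041127]
top grip 134 [ 0.4578 -0.2357  0.1666] zmax 0.19 [array([ 458.4, -238.8]), array([29.8, 30.6]), np.float64(66.2)]
top tray 133 [ 0.4562 -0.2338  0.0221] zmax 0.03 [array([ 458.6, -238.3]), array([79.7, 70.8]), np.float64(66.4)]
top stem/hook 87 [ 0.4481 -0.2324  0.1086] zmax 0.13 [array([ 458.1, -238.6]), array([30.4, 36. ]), np.float64(66.9)]
top reel 76 [ 0.4666 -0.2273  0.0427] zmax 0.057 [array([ 461.5, -228.6]), array([52.2, 27.7]), np.float64(6.2)]
side rail 949 [0.07095614 0.61441424] yaw -4.05868505248747 -0.20919178614632883 0.22048834713672724 0.22416329572614097 0.004463914938625088
side blower top 1294 ((771.2190551757812, 75.68830871582031), (89.33000183105469, 98.71475982666016), 86.41834259033203) [0.76755976 0.08034053]
side plunger 385 [0.43544852 0.27081869] [0.0423353  0.04361766] [0.43503118 0.27146728 0.09958677]
side grip 265 [ 0.4593 -0.2339  0.1619] zmax 0.19 [array([ 461.5, -234.6]), array([24.9, 31.6]), np.float64(73.0)]
side tray 264 [ 0.461  -0.2291  0.0211] zmax 0.03 [array([ 459.4, -238.8]), array([85.3, 73.2]), np.float64(66.8)]
side stem/hook 211 [ 0.4505 -0.2324  0.1023] zmax 0.13 [array([ 459.7, -238.4]), array([33.9, 38.7]), np.float64(67.1)]
side reel 160 [ 0.4619 -0.2351  0.042 ] zmax 0.06 [array([ 464.6, -234.6]), array([54. , 44.6]), np.float64(66.7)]
```

```bash
cat >> h.py <<'E'
def plan(p,yang):
    "shift along tool axes and roll to bring TCP to p with jaw axis at yang deg (mod 180)"
    o=bot.get_obs(); R=Ro.from_euler('xyz',o["tcp_rot"],degrees=True).as_matrix()
    a=np.degrees(np.arctan2(R[1,1],R[0,1])); d=(yang-a+90)%180-90
    print("t",round(o["time"],2),"tcp",o["ee_pos"].round(4),"jaw",a.round(2),"down",R[:,0].round(3),"q6",o["q"][5].round(1),"open",round(o["opening"],4),"F",o["wrist_force"].round(2))
    print("shift",(R.T@(np.array(p)-o["ee_pos"])).round(4),"roll",np.radians(-d).round(4))
E
python3 - <<'E'
from h import *
for n in("top","side"):
    c=dict(np.load(n+"0.npz")); P=cloud(c).reshape(-1,3)
    d=P-[.4585,-.2385,0]; a=np.radians(-23.5); x=d[:,0]*np.cos(a)+d[:,1]*np.sin(a); y=-d[:,0]*np.sin(a)+d[:,1]*np.cos(a)
    for lo,hi in((.06,.1),(.104,.13),(.14,.18),(.182,.19)):
        m=(abs(x)<.05)&(abs(y)<.05)&(P[:,2]>lo)&(P[:,2]<hi)
        if m.sum(): print(n,lo,m.sum(),"x",np.percentile(x[m],[5,50,95]).round(4),"y",np.percentile(y[m],[5,50,95]).round(4))
plan((.4585,-.2385,.26),66.5)
E
```

```text
top 0.06 28 x [-0.0181 -0.0174 -0.0164] y [-0.0145  0.0017  0.0144]
top 0.104 57 x [-0.0178 -0.0141  0.0158] y [-0.0129  0.004   0.0143]
top 0.14 33 x [-0.0145 -0.008   0.0091] y [-0.0043  0.0062  0.007 ]
top 0.182 64 x [-0.0134  0.0002  0.014 ] y [-0.0064 -0.0007  0.0062]
side 0.06 85 x [-0.0175 -0.0158 -0.0136] y [-0.0135  0.0032  0.0148]
side 0.104 116 x [-0.0173 -0.0125  0.0171] y [-0.0143  0.0039  0.0157]
side 0.14 161 x [-0.0134 -0.0024  0.013 ] y [-0.0039  0.0054  0.0088]
side 0.182 56 x [-0.0129  0.0005  0.014 ] y [-0.0067  0.0018  0.0069]
t 1.1 tcp [ 0.1651 -0.5246  0.2313] jaw -72.54 down [ 0. -0. -1.] q6 90.0 open 0.0856 F [ 0.25 -1.04  0.08]
shift [-0.0287 -0.1849 -0.3658] roll 0.715
```

Call:
apply_moves --pt "-0.0287 -0.02 -0.04 0.08 1" --pt "-0.0287 -0.04 -0.08 0.16 1" --pt "-0.0287 -0.06 -0.12 0.24 1" --pt "-0.0287 -0.08 -0.16 0.32 1" --pt "-0.0287 -0.1 -0.2 0.4 1" --pt "-0.0287 -0.12 -0.24 0.48 1" --pt "-0.0287 -0.14 -0.28 0.56 1" --pt "-0.0287 -0.16 -0.32 0.64 1" --pt "-0.0287 -0.175 -0.345 0.69 1" --pt "-0.0287 -0.185 -0.366 0.715 1" --pt "-0.0287 -0.185 -0.366 0.715 1" --pt "-0.0287 -0.185 -0.366 0.715 1"

```text
time: 2.3
ee_pos: [0.4587, -0.2382, 0.2599]
tcp_rot: [34.4, 90.0, -169.0]
wrist_force: [0.2, -0.0, 0.3]
opening: 0.0852
```

```bash
python3 - <<'E'
from h import *
plan((.4585,-.2385,.148),66.5)
o=bot.get_obs(); c=cams.camera("wrist"); P=cloud(c,o); cv2.imwrite("pics/w1.png",c["frame"])
Q=P.reshape(-1,3); m=(Q[:,2]>.178)&(Q[:,2]<.195)&(c["depth"].ravel()>0)&(np.hypot(Q[:,0]-.4585,Q[:,1]+.2385)<.05)
Q=Q[m]; print(m.sum(),[np.round(x,1) for x in cv2.minAreaRect(Q[:,:2].astype(np.float32)*1000)],Q.mean(0) if m.sum() else 0)
E
```

```text
t 2.3 tcp [ 0.4587 -0.2382  0.2599] jaw -113.41 down [-0. -0. -1.] q6 176.0 open 0.0852 F [ 0.19 -0.05  0.27]
shift [0.1119 0.0003 0.    ] roll 0.0016
1143 [array([ 461. , -240.1]), array([13.8, 30.3]), np.float64(67.6)] [ 0.46234095 -0.24064421  0.18591717]
```

View pics/w1.png

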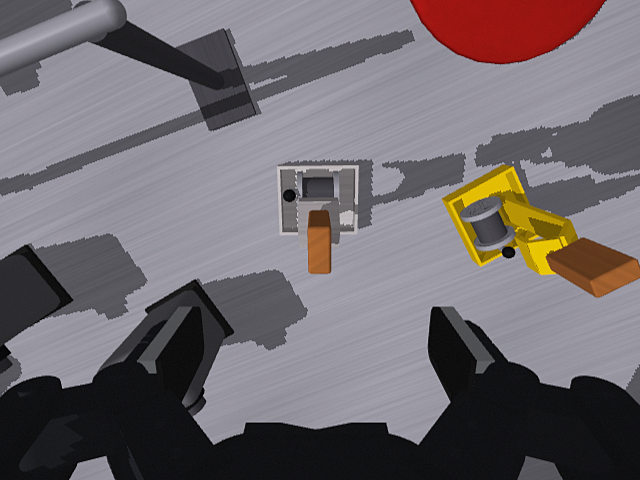

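The wrist view shows the grip centred at (320,242), in line with the jaws, with the yellow carrier well to the right. Joint 6 is close to its limit, so I'll use the half-turned grasp instead.

Call:
apply_moves --pt "0 0 0 -0.14 1" --pt "0 0 0 -0.28 1" --pt "0 0 0 -0.42 1" --pt "0 0 0 -0.56 1" --pt "0 0 0 -0.7 1" --pt "0 0 0 -0.84 1" --pt "0 0 0 -0.98 1" --pt "0 0 0 -1.12 1" --pt "0 0 0 -1.26 1" --pt "0 0 0 -1.4 1" --pt "0 0 0 -1.54 1" --pt "0 0 0 -1.57 1"

```text
time: 3.55
ee_pos: [0.4575, -0.2396, 0.2602]
tcp_rot: [6.4, 90.0, -106.9]
wrist_force: [0.0, -0.2, -0.2]
opening: 0.0856
```

Call:
apply_moves --pt "0 0 0 -0.14 1" --pt "0 0 0 -0.28 1" --pt "0 0 0 -0.42 1" --pt "0 0 0 -0.56 1" --pt "0 0 0 -0.7 1" --pt "0 0 0 -0.84 1" --pt "0 0 0 -0.98 1" --pt "0 0 0 -1.12 1" --pt "0 0 0 -1.26 1" --pt "0 0 0 -1.4 1" --pt "0 0 0 -1.54 1" --pt "0 0 0 -1.57 1"

```text
time: 4.75
ee_pos: [0.4567, -0.2407, 0.2604]
tcp_rot: [-61.9, 90.0, -85.0]
wrist_force: [-0.8, -0.1, -0.2]
opening: 0.0856
```

```bash
python3 - <<'E'
from h import *
plan((.4600,-.2395,.148),66.8)
o=bot.get_obs(); c=cams.camera("wrist"); P=cloud(c,o); cv2.imwrite("pics/w2.png",c["frame"])
Q=P.reshape(-1,3); m=(Q[:,2]>.180)&(Q[:,2]<.195)&(c["depth"].ravel()>0)&(np.hypot(Q[:,0]-.4585,Q[:,1]+.2385)<.05)
Q=Q[m]; print(m.sum(),[np.round(x,1) for x in cv2.minAreaRect(Q[:,:2].astype(np.float32)*1000)])
E
```

```text
t 4.75 tcp [ 0.4567 -0.2407  0.2604] jaw 66.86 down [ 0.    -0.001 -1.   ] q6 -4.6 open 0.0856 F [-0.78 -0.15 -0.21]
shift [0.1124 0.0025 0.0025] roll 0.001
1117 [array([ 460. , -239.7]), array([13.5, 29.9]), np.float64(66.7)]
```

Call:
apply_moves --pt "0.02 0.0025 0.0025 0 1" --pt "0.05 0.0025 0.0025 0 1" --pt "0.08 0.0025 0.0025 0 1" --pt "0.1 0.0025 0.0025 0 1" --pt "0.1124 0.0025 0.0025 0 1" --pt "0.1124 0.0025 0.0025 0 0.5" --pt "0.1124 0.0025 0.0025 0 0" --pt "0.1124 0.0025 0.0025 0 -0.5" --pt "0.1124 0.0025 0.0025 0 -0.8" --pt "0.1124 0.0025 0.0025 0 -1" --pt "0.1124 0.0025 0.0025 0 -1" --pt "0.1124 0.0025 0.0025 0 -1" --newtons 50

```text
time: 6.0
ee_pos: [0.4602, -0.2397, 0.1487]
tcp_rot: [-34.0, 89.9, -57.2]
wrist_force: [-0.9, -2.4, 5.3]
opening: 0.0134
```

```bash
python3 - <<'E'
from h import *
plan((.4600,-.2395,.290),66.8)
E
```

```text
t 6.0 tcp [ 0.4602 -0.2397  0.1487] jaw 66.78 down [ 0.001 -0.001 -1.   ] q6 -4.3 open 0.0134 F [-0.9  -2.43  5.28]
shift [-1.413e-01 -1.000e-04 -1.000e-04] roll -0.0003
```

Call:
apply_moves --pt "-0.01 0 0 0 -1" --pt "-0.03 0 0 0 -1" --pt "-0.06 0 0 0 -1" --pt "-0.09 0 0 0 -1" --pt "-0.12 0 0 0 -1" --pt "-0.135 0 0 0 -1" --pt "-0.1413 0 0 0 -1" --pt "-0.1413 0 0 0 -1"

```text
time: 6.8
ee_pos: [0.4603, -0.2394, 0.2902]
tcp_rot: [-27.0, 89.9, -50.2]
wrist_force: [-0.1, -0.3, -4.2]
opening: 0.013
```

```bash
python3 - <<'E'
from h import *
plan((.550,-.061,.290),85.9)
c=cams.camera("side"); cv2.imwrite("pics/s1.png",c["frame"])
E
```

```text
t 6.8 tcp [ 0.4603 -0.2394  0.2902] jaw 66.79 down [ 0.001 -0.001 -1.   ] q6 -4.3 open 0.013 F [-0.08 -0.26 -4.17]
shift [1.000e-04 1.994e-01 1.210e-02] roll -0.3335
```

Call:
apply_moves --pt "0 0.015 0.001 -0.03 -1" --pt "0 0.035 0.002 -0.06 -1" --pt "0 0.06 0.004 -0.1 -1" --pt "0 0.085 0.005 -0.14 -1" --pt "0 0.11 0.007 -0.19 -1" --pt "0 0.135 0.008 -0.23 -1" --pt "0 0.16 0.01 -0.27 -1" --pt "0 0.18 0.011 -0.3 -1" --pt "0 0.193 0.012 -0.32 -1" --pt "0 0.1994 0.0121 -0.3335 -1" --pt "0 0.1994 0.0121 -0.3335 -1" --pt "0 0.1994 0.0121 -0.3335 -1"

```text
time: 8.05
ee_pos: [0.5495, -0.0613, 0.289]
tcp_rot: [-103.1, 89.9, -107.2]
wrist_force: [-0.0, -1.0, -3.2]
opening: 0.0136
```

```bash
python3 - <<'E'
from h import *
plan((.6098,-.0653,.290),85.9)
c=cams.camera("side"); cv2.imwrite("pics/s2.png",cv2.resize(c["frame"][100:400,170:490],None,fx=2,fy=2))
o=bot.get_obs();P=cloud(c).reshape(-1,3)
m=(c["depth"].ravel()>0)&(P[:,2]>.215)&(P[:,2]<.232)&(P[:,1]>-.2)&(P[:,1]<.21)&(abs(P[:,0]-.6148-.0713*(P[:,1]-.0045))<.012)
print(m.sum(),np.polyfit(P[m,1],P[m,0],1),np.percentile(P[m,2],[50,95]))
c=cams.camera("wrist"); cv2.imwrite("pics/w3.png",c["frame"]); P=cloud(c,o)
P=P.reshape(-1,3)
m=(c["depth"].ravel()>0)&(P[:,2]>.205)&(P[:,2]<.24)&(P[:,1]>-.2)&(P[:,1]<.15)&(abs(P[:,0]-.6148-.0713*(P[:,1]-.0045))<.02)
print(m.sum(),np.polyfit(P[m,1],P[m,0],1) if m.sum()>9 else 0,np.percentile(P[m,2],[50,95]) if m.sum()>9 else 0)
# nozzle points
P=P[(P[:,2]>.1)&(P[:,2]<.2)&(P[:,0]>.66)&(P[:,1]>-.02)&(P[:,1]<.2)]
print(len(P),P.min(0) if len(P) else 0,P.max(0) if len(P) else 0)
E
```

```text
t 8.05 tcp [ 0.5495 -0.0613  0.289 ] jaw 85.86 down [-0.    -0.001 -1.   ] q6 -2.2 open 0.0136 F [-0.03 -0.97 -3.24]
shift [-0.001   0.0003  0.0604] roll -0.0006
772 [0.07084068 0.61456215] [0.22447718 0.22752592]
6441 [0.07368811 0.61399939] [0.22486869 0.22705276]
680 [0.6906063  0.02883001 0.1005377 ] [0.78282603 0.11934026 0.17663055]
```

View pics/s2.png

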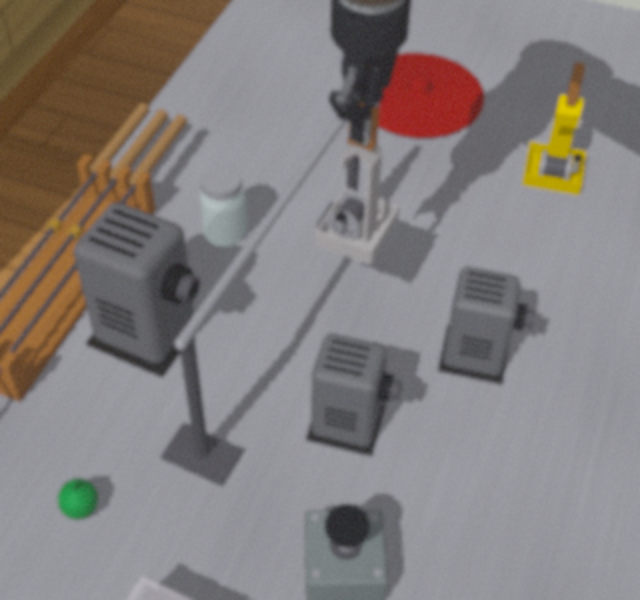

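View pics/w3.png

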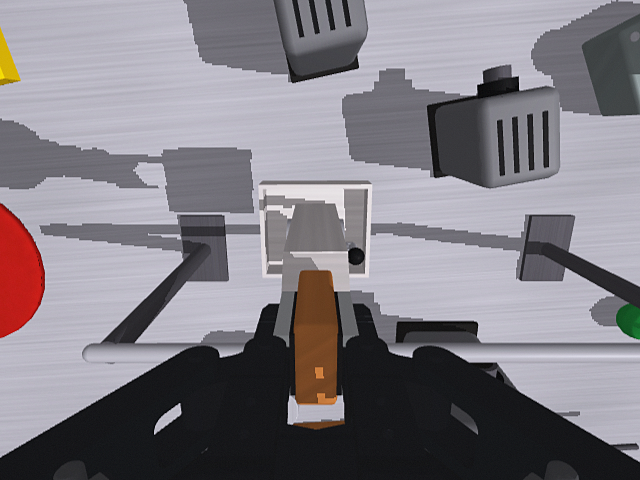

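The carrier hangs upright in the gripper with its open side facing the rail, and the heights clear. Now the hook goes over the rail.

Call:
apply_moves --pt "0 0 0.01 0 -1" --pt "0 0 0.025 0 -1" --pt "0 0 0.04 0 -1" --pt "0 0 0.053 0 -1" --pt "0 0 0.06 0 -1" --pt "0 0 0.06 0 -1" --pt "0 0 0.06 0 -1"

```text
time: 8.85
ee_pos: [0.6092, -0.0661, 0.2891]
tcp_rot: [-104.8, 89.9, -109.0]
wrist_force: [-0.5, -0.4, -4.3]
opening: 0.0136
```

```bash
python3 - <<'E'
from h import *
plan((.6096,-.0655,.244),85.9)
E
```

```text
t 8.85 tcp [ 0.6092 -0.0661  0.2891] jaw 85.81 down [-0.    -0.001 -1.   ] q6 -2.0 open 0.0136 F [-0.5  -0.37 -4.29]
shift [0.0451 0.0007 0.0004] roll -0.0016
```

Call:
apply_moves --pt "0.01 0 0.0003 0 -1" --pt "0.022 0 0.0003 0 -1" --pt "0.033 0 0.0003 0 -1" --pt "0.04 0 0.0003 0 -1" --pt "0.044 0 0.0003 0 -1" --pt "0.0455 0 0.0003 0 -1" --pt "0.0455 0 0.0003 0 -1"

```text
time: 9.55
ee_pos: [0.6097, -0.0662, 0.2442]
tcp_rot: [-46.1, 89.9, -50.3]
wrist_force: [2.7, 0.4, -2.8]
opening: 0.0134
```

```bash
python3 - <<'E'
from h import *
plan((.6096,-.0655,.242),85.9)
E
```

```text
t 9.55 tcp [ 0.6097 -0.0662  0.2442] jaw 85.81 down [ 0.001 -0.001 -1.   ] q6 -2.0 open 0.0134 F [ 2.67  0.45 -2.83]
shift [ 0.0022  0.0007 -0.0002] roll -0.0016
```

Call:
apply_moves --pt "0 0 0.001 0 -1" --pt "0.0005 0 0.0015 0 -1" --pt "0.001 0 0.0015 0 -1" --pt "0.0015 0 0.0015 0 -1" --pt "0.0018 0 0.0015 0 -1" --pt "0.0018 0 0.0015 0 -1"

```text
time: 10.15
ee_pos: [0.6113, -0.0663, 0.2425]
tcp_rot: [-35.7, 89.9, -39.9]
wrist_force: [1.5, 0.3, -1.8]
opening: 0.0135
```

```bash
python3 - <<'E'
from h import *
plan((.6172,.0400,.242),85.9)
E
```

```text
t 10.15 tcp [ 0.6113 -0.0663  0.2425] jaw 85.81 down [ 0.001 -0.001 -1.   ] q6 -2.0 open 0.0135 F [ 1.5   0.26 -1.81]
shift [ 0.0004  0.1065 -0.0019] roll -0.0016
```

Call:
apply_moves --pt "0 0.005 0 0 -1" --pt "0 0.015 0 0 -1" --pt "0 0.03 0 0 -1" --pt "0 0.045 0 0 -1" --pt "0 0.06 0 0 -1" --pt "0 0.075 0 0 -1" --pt "0 0.09 0 0 -1" --pt "0 0.1 0 0 -1" --pt "0 0.107 0 0 -1" --pt "0 0.11 0 0 -1" --pt "0 0.11 0 0 -1" --pt "0 0.11 0 0 -1"

```text
time: 11.35
ee_pos: [0.6193, 0.0432, 0.2424]
tcp_rot: [-29.6, 89.9, -33.8]
wrist_force: [0.8, 0.8, -3.4]
opening: 0.0137
```

```bash
python3 - <<'E'
from h import *
plan((.6206,.0857,.242),85.9)
t=np.array([.0713,.9975]); n=np.array([.9975,-.0713])
print("tcp s",bot.get_obs()["ee_pos"][:2]@t)
c1=cams.camera("side"); cv2.imwrite("pics/s3.png",cv2.resize(c1["frame"][100:400,170:490],None,fx=2,fy=2))
for k in("side0","top0","s3"):
    c=c1 if k=="s3" else dict(np.load(k+".npz")); P=cloud(c).reshape(-1,3)
    x=(P[:,:2]-[.6148,.0045])@n; s=P[:,:2]@t
    for a,b,lo,hi in((.066,.09,.105,.145),(.095,.2,.17,.19),(.095,.2,.03,.165)):
        m=(c["depth"].ravel()>0)&(x>a)&(x<b)&(P[:,2]>lo)&(P[:,2]<hi)&(s>.03)&(s<.25)
        if m.sum()>5: print(k,(a,b),m.sum(),"s",np.percentile(s[m],[1,5,50,95,99]).round(4),"z",np.percentile(P[m,2],[5,95]).round(3),"x",np.percentile(x[m],[2,50]).round(3))
E
```

```text
t 11.35 tcp [0.6193 0.0432 0.2424] jaw 85.8 down [ 0.001 -0.001 -1.   ] q6 8.2 open 0.0137 F [ 0.79  0.82 -3.39]
shift [ 0.0003  0.0424 -0.0019] roll -0.0017
tcp s 0.08728914873680199
side0 (0.066, 0.09) 190 s [0.1114 0.1167 0.1358 0.1497 0.1517] z [0.115 0.143] x [0.07 0.08]
side0 (0.095, 0.2) 1243 s [0.0886 0.0941 0.136  0.1702 0.1731] z [0.172 0.181] x [0.104 0.147]
side0 (0.095, 0.2) 1822 s [0.0961 0.1102 0.1729 0.1757 0.1766] z [0.036 0.16 ] x [0.099 0.122]
top0 (0.066, 0.09) 112 s [0.1085 0.112  0.1289 0.1476 0.1508] z [0.118 0.143] x [0.07  0.079]
top0 (0.095, 0.2) 1028 s [0.0873 0.0909 0.1288 0.1673 0.172 ] z [0.172 0.181] x [0.104 0.148]
top0 (0.095, 0.2) 392 s [0.0845 0.0847 0.1047 0.167  0.1706] z [0.04 0.16] x [0.097 0.102]
s3 (0.066, 0.09) 191 s [0.1115 0.1168 0.1359 0.1487 0.1513] z [0.115 0.143] x [0.071 0.08 ]
s3 (0.095, 0.2) 1247 s [0.0885 0.0946 0.1356 0.1702 0.1735] z [0.172 0.18 ] x [0.105 0.148]
s3 (0.095, 0.2) 1793 s [0.096  0.1103 0.1729 0.1758 0.1767] z [0.037 0.16 ] x [0.099 0.122]
```

View pics/s3.png

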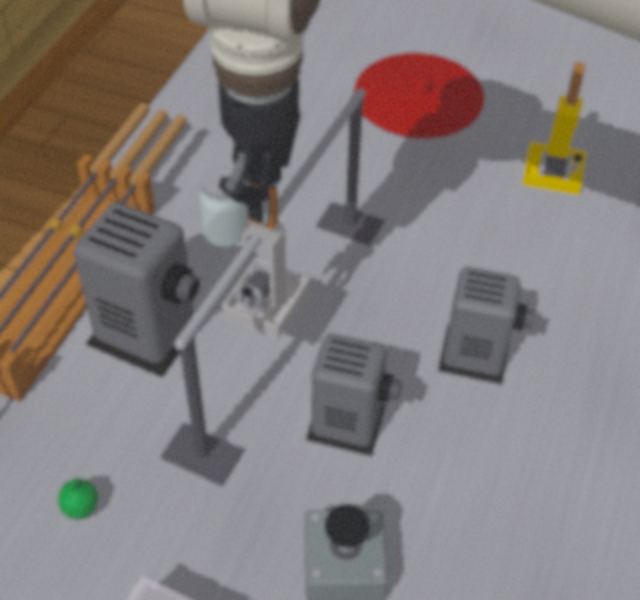

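The carrier is hooked on the rail at about (262,240) and has stopped about 43 mm short of the nozzle (s = 0.087, nozzle 0.130). I'll slide the rest, then open a little and withdraw upwards.

Call:
apply_moves --pt "0 0.005 0 0 -1" --pt "0 0.015 0 0 -1" --pt "0 0.027 0 0 -1" --pt "0 0.036 0 0 -1" --pt "0 0.041 0 0 -1" --pt "0 0.043 0 0 -1" --pt "0 0.043 0 0 -1" --pt "0 0.043 0 0 -1"

```text
time: 12.2
ee_pos: [0.6225, 0.086, 0.2423]
tcp_rot: [-23.6, 89.9, -27.8]
wrist_force: [0.8, 0.5, -1.8]
opening: 0.0134
```

```bash
python3 - <<'E'
from h import *
plan((.6210,.0857,.3),85.9)
print("tcp s",bot.get_obs()["ee_pos"][:2]@np.array([.0713,.9975]))
E
```

```text
t 12.2 tcp [0.6225 0.086  0.2423] jaw 85.79 down [ 0.001 -0.001 -1.   ] q6 12.1 open 0.0134 F [ 0.8   0.51 -1.8 ]
shift [-0.0577 -0.0005 -0.0014] roll -0.0019
tcp s 0.13021075213925404
```

Call:
apply_moves --pt "0 0 0 0 -0.65" --pt "0 0 0 0 -0.6" --pt "0 0 0 0 -0.5" --pt "0 0 0 0 -0.4" --pt "0 0 0 0 -0.25" --pt "0 0 0 0 -0.25" --pt "0 0 0 0 -0.25" --pt "-0.01 0 0 0 -0.25" --pt "-0.03 0 0 0 -0.25" --pt "-0.055 0 0 0 -0.25" --pt "-0.08 0 0 0 -0.25" --pt "-0.09 0 0 0 -0.25"

```text
time: 13.4
ee_pos: [0.6224, 0.0861, 0.3357]
tcp_rot: [1.8, 89.7, -2.4]
wrist_force: [0.1, 1.5, 0.2]
opening: 0.0325
```

```bash
python3 - <<'E'
from h import *
plan((.4355,.2702,.2),85.9)
o=bot.get_obs(); c=cams.camera("wrist"); P=cloud(c,o).reshape(-1,3); cv2.imwrite("pics/w4.png",c["frame"])
t=np.array([.0713,.9975]); n=np.array([.9975,-.0713])
for nm,P,c in (("wrist",P,c),)+tuple((k,cloud(c).reshape(-1,3),c) for k in("side","top") for c in [cams.camera(k)]):
    x=(P[:,:2]-[.6148,.0045])@n; s=P[:,:2]@t
    for lo,hi in((.235,.272),(.274,.285)):
        m=(c["depth"].ravel()>0)&(P[:,2]>lo)&(P[:,2]<hi)&(abs(x)<.03)&(abs(s-.13)<.05)
        if m.sum()>3: print(nm,lo,m.sum(),"x",np.percentile(x[m],[5,50,95]).round(4),"s",np.percentile(s[m],[5,50,95]).round(4),"zmax",P[m,2].max().round(4))
E
```

```text
t 13.4 tcp [0.6224 0.0861 0.3357] jaw 85.79 down [ 0.005 -0.    -1.   ] q6 12.1 open 0.0325 F [0.14 1.46 0.17]
shift [ 0.1348  0.1698 -0.2005] roll -0.0018
wrist 0.235 358 x [-0.0123 -0.012  -0.0111] s [0.1251 0.1313 0.1375] zmax 0.272
wrist 0.274 1296 x [-0.0116  0.0013  0.0154] s [0.1251 0.1313 0.1374] zmax 0.282
side 0.235 197 x [-0.0131 -0.0022  0.0145] s [0.1295 0.1377 0.14  ] zmax 0.2718
side 0.274 95 x [-0.0122  0.0003  0.0146] s [0.1265 0.1338 0.1395] zmax 0.2815
```

View pics/w4.png

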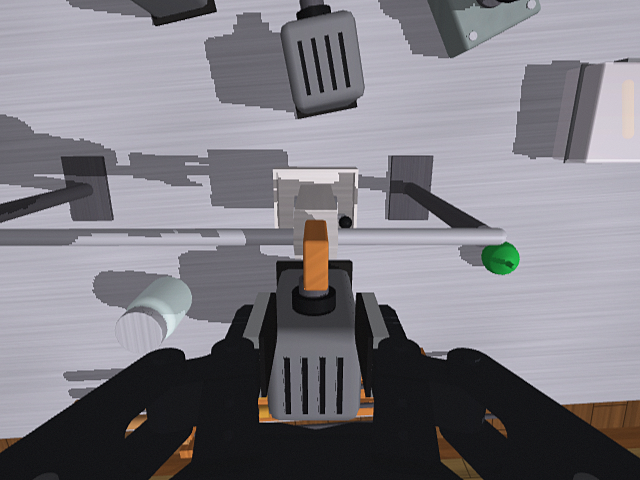

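The carrier hangs upright in line with the nozzle, its grip at (316,250) above the nozzle mouth (s = 0.131 against 0.130). Next, the plunger.

Call:
apply_moves --pt "0 0.015 -0.02 0 -0.4" --pt "0 0.04 -0.047 0 -0.6" --pt "0 0.07 -0.083 0 -0.8" --pt "0 0.1 -0.118 0 -1" --pt "0.02 0.13 -0.154 0 -1" --pt "0.05 0.15 -0.177 0 -1" --pt "0.08 0.163 -0.193 0 -1" --pt "0.11 0.1698 -0.2005 0 -1" --pt "0.13 0.1698 -0.2005 0 -1" --pt "0.135 0.1698 -0.2005 0 -1" --pt "0.135 0.1698 -0.2005 0 -1"

```text
time: 14.65
ee_pos: [0.4351, 0.2698, 0.1968]
tcp_rot: [-38.5, 89.9, -42.7]
wrist_force: [1.0, -0.3, 0.3]
opening: 0.0001
```

```bash
python3 - <<'E'
from h import *
plan((.4355,.2702,.105),85.9)
o=bot.get_obs(); c=cams.camera("wrist"); P=cloud(c,o).reshape(-1,3)
m=(c["depth"].ravel()>0)&(P[:,2]>.094)&(P[:,2]<.106)&(np.hypot(P[:,0]-.435,P[:,1]-.27)<.04)
Q=P[m]; print(m.sum(),cv2.minEnclosingCircle((Q[:,:2]*1000).astype(np.float32)),Q[:,2].mean())
E
```

```text
t 14.65 tcp [0.4351 0.2698 0.1968] jaw 85.79 down [ 0.001 -0.001 -1.   ] q6 36.1 open 0.0001 F [ 1.04 -0.35  0.29]
shift [0.0918 0.0006 0.0002] roll -0.0019
3345 ((436.182861328125, 269.75634765625), 21.878555297851562) 0.10038401842297101
```

Call:
apply_moves --pt "0.02 0 0.001 0 -1" --pt "0.05 0 0.001 0 -1" --pt "0.075 0 0.001 0 -1" --pt "0.088 0 0.001 0 -1" --pt "0.092 0 0.001 0 -1" --pt "0.092 0 0.001 0 -1"

```text
time: 15.3
ee_pos: [0.4373, 0.2699, 0.1067]
tcp_rot: [2.2, 89.8, -2.0]
wrist_force: [-0.0, -0.2, 0.2]
opening: -0.0001
```

```bash
python3 - <<'E'
from h import *
plan((.436,.2698,.0902),85.9)
E
```

```text
t 15.3 tcp [0.4373 0.2699 0.1067] jaw 85.76 down [ 0.003 -0.    -1.   ] q6 36.0 open -0.0001 F [-0.02 -0.16  0.2 ]
shift [ 0.0165 -0.0002 -0.0013] roll -0.0024
```

Call:
apply_moves --pt "0.004 0 0 0 -1" --pt "0.007 0 0 0 -1" --pt "0.01 0 0 0 -1" --pt "0.013 0 0 0 -1" --pt "0.015 0 0 0 -1" --pt "0.0165 0 0 0 -1" --pt "0.0165 0 0 0 -1" --pt "0.0165 0 0 0 -1" --pt "0.0165 0 0 0 -1"

```text
time: 16.2
ee_pos: [0.4378, 0.2702, 0.0907]
tcp_rot: [11.5, 89.7, 7.3]
wrist_force: [2.5, 1.7, 5.7]
opening: 0.0001
```

```bash
python3 - <<'E'
from h import *
plan((.436,.2698,.0900),85.9)
c=cams.camera("side"); P=cloud(c).reshape(-1,3); ok=c["depth"].ravel()>0; cv2.imwrite("pics/s5.png",cv2.resize(c["frame"][100:410,170:490],None,fx=1.9,fy=1.9))
d=np.hypot(P[:,0]-.436,P[:,1]-.2698)
m=ok&(d<.022)&(d>.01)&(P[:,2]>.07)&(P[:,2]<.105); print("cap z",m.sum(),np.percentile(P[m,2],[10,50,75,90,97]).round(4))
c0=dict(np.load("side0.npz"));Q=cloud(c0).reshape(-1,3);d=np.hypot(Q[:,0]-.436,Q[:,1]-.2698); m0=(c0["depth"].ravel()>0)&(d<.022)&(d>.01)&(Q[:,2]>.07)&(Q[:,2]<.115); print("cap z start",m0.sum(),np.percentile(Q[m0,2],[10,50,75,90,97]).round(4))
t=np.array([.0713,.9975]); n=np.array([.9975,-.0713]); x=(P[:,:2]-[.6148,.0045])@n; s=P[:,:2]@t
m=ok&(P[:,2]>.274)&(P[:,2]<.29)&(abs(x)<.03)&(abs(s-.13)<.05); print("grip",m.sum(),np.median(x[m]),np.median(s[m]))
plan((.436,.2698,.0900),85.9)
E
```

```text
t 16.2 tcp [0.4378 0.2702 0.0907] jaw 85.76 down [ 0.005  0.001 -1.   ] q6 36.0 open 0.0001 F [2.54 1.65 5.65]
shift [ 0.0007 -0.0005 -0.0018] roll -0.0024
cap z 155 [0.0868 0.0903 0.0916 0.0932 0.0992]
cap z start 301 [0.0971 0.0996 0.1009 0.1018 0.1026]
grip 93 0.0004136469893605148 0.13323286174018545
t 16.25 tcp [0.4378 0.2702 0.0908] jaw 85.76 down [ 0.005  0.001 -1.   ] q6 36.0 open -0.0001 F [3.39 1.64 5.59]
shift [ 0.0007 -0.0005 -0.0018] roll -0.0024
```

View pics/s5.png

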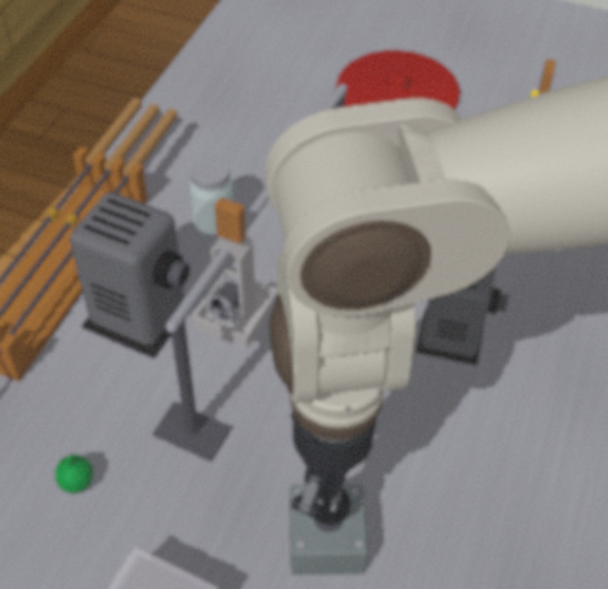

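The cap sits at about 0.090 m (it started at 0.0996) with 5.6 N on the fingertips. The carrier still hangs at the nozzle. I'm handing the job in.

```bash
python3 -c "
from h import *
print(bot.job_done())
plan((.436,.2698,.09),85.9)"
```

```text
the job is handed in; nothing more can be done
None
the job is handed in; nothing more can be done
```

The job is handed in at about 16 s of the 64 s allowed. My last checks were within the limits, but no verdict was reported.

**What I did:** I took the aluminium carrier by its wooden grip and hooked it over the half of the rail away from the blower, about 152 mm from the nozzle. I slid it to the nozzle, let go and backed away upwards. Then I pressed the plunger with the shut fingertips and held it there.

**Last checks before handing in:**
- **Plunger:** the cap is at about 0.090 m, down from 0.0996 m, so roughly 9–10 mm of travel. The fingertips read 5.6 N upwards and were steady over two readings.
- **Carrier:** it hangs on the rail, centred across it (x about 0 mm) and 1–3 mm from the nozzle's centre along the rail (limit 14 mm). The wrist and side cameras differ by about 2 mm on this. The grip top is at the height expected for an upright carrier.
- **Bystanders:** the moves stayed clear of the jar, lure case, bucket lid and bobber, and the last picture shows no disturbance where they are visible. I did not re-measure their positions.

**Disagreements along the way:**
- When the hook first touched the rail it was 1–2 mm off, which showed as about 2.7 N sideways. I corrected that before sliding.
- While pressing the plunger there was a side force of 2.5–3.4 N, and the fingertips sat about 2 mm off the cap's centre. I left that as it was.

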